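# Pack the sample carrier, white caps stay behind

## Robot

A 6-joint arm with a two-finger parallel gripper is mounted at the origin on a cart in front of the work surface, level with it; the furniture and walls round the work are solid. World frame = base frame: x ahead of the robot, y to its left, z up, the work surface at z = 0. Lengths are in m, angles in rad, forces in N, time in s.
With the tool pointing down it reaches from about 0.35 to 0.975 m from the base axis. Payload 17.4 kg.
Tool frame: the origin (TCP) lies midway between the tips of the shut fingers; the grasp point (between the pads) lies 19 mm behind it; z points along the fingers, y is the line along which they close (so a half turn about z gives the same grasp; the last joint's range is limited). The gripper opens to 85 mm and grips with 20 to 120 N. Pads are 22 mm wide; open, the fingers measure 114 mm over their backs; the gripper's body (76 mm by 85 mm) begins 54 mm behind the grasp point. The pads swing forward as they close: fully open they stand 13 mm farther back than shut.
Start: joints at [-1.173, 0.116, 1.442, -0, 1.584, -0.038], TCP at [0.285, -0.612, 0.231] pointing down, gripper open.
Joint ranges: [-2.83, 2.83], [-0.83, 2.19], [0.07, 2.5], [-1.14, 4.28], [0.01, 3], [-2.97, 2.97]. Speed limits (rad/s): [1.89, 1.89, 2.22, 3.14, 3.14, 3.14].

## Interface

Orientations are given as a unit quaternion [x, y, z, w].
In Python, from bench import observe, grab_frame, sign_off, masks_of gives the robot as it stands.
- The arm moves only by the tool step_arm, never from a script. Its argument "targets" is a list that holds one entry, the list of rows, each a list of 7 numbers: the shift along the world's x, y, z in mm, then the turn, a rotation vector about the world's x, y, z in rad, then the closure in counts, from 0 (fully open) to 255 (shut). A call has 1 to 8 rows; each row shifts and turns the commanded pose from where the row before left it; what a row does not reach is not made up. A row lasts 1/10 s, in which the tool goes at most 50 mm and 8.59 degrees, less where a joint would pass 70% of its speed; a pose out of reach is approached as far as the arm can. A call with a gripper value outside its range is refused whole. The fingers move at their own pace and stop on an object; "newtons" is the grip in N (left out, the last holds). Time passes only in rows, so rows that do not move let the fingers close. It gives the time, the measured TCP pose, the force, the opening and the grip force at its end, in the units of the state.
- observe(): the state, without advancing time (a new reading comes with each control period).
- grab_frame(name): name is "side" or "top"; returns a dict with "color" (384x512x3 uint8, red, green, blue), "depth" (384x512 float32, m along the optical axis (not along the pixel's ray), 0 where there is no reading), "mtx" (3x3 intrinsics, pixels), "k1" (the pictures are not rectified: a ray, as slopes to the right and down, at radius r is drawn at 1 + k1 r^2 times it, then the intrinsics apply), "extrinsics" (4x4, takes a point from world to camera coordinates). Camera axes: x right, y up, looking along -z (the intrinsics and any distortion apply to the point x, -y, -z); pixel columns grow to the right and rows downward; lengths in m; the calibration is good to about 2 mm. A picture is of the moment at which its call begins.
- sign_off(): hands the job in; it is judged then, once.
Trained networks look in a picture, given as the dict that the camera call returned (one of the last four; its "shot" number tells which), for a name from the list of things; names that differ only in an ending like _2 or _b are one class to them, and where a whole thing is asked for, a point or a joint stands for the part that bears it (a point fixed in the world has none). Each returns a list of dicts, best first, with "conf" (0 to 1); they miss things now and then, are a little off and sometimes report something else, mostly with a low value. They report only what shows in the picture. A call takes as long as a camera call. They do not tell look-alikes from the thing itself.
- masks_of(picture, query): "region" (384x512 bool, what is visible of it) and "uv" ([column, row] in pixels, amid what is visible of it).
The state is a dict: "time": time; "q": joint angles; "qvel": joint speeds; "effort": joint torques, N m; "tcp_pos": TCP position; "orientation": TCP orientation; "wrist_force": force on the tool from outside, world axes, zero at the start; "ft_torque": the same for the moment, N m; "finger_gap": finger opening in m; "grasp_force": force on a finger pad.
Only numpy, scipy, OpenCV 4.12 (cv2) and the standard library are available. Lean on these libraries where they do the work, as an engineer would, in place of code of your own. Each camera call takes 0.05 s, during which the arm holds its last target. There are 200 camera calls.

## Task

Pack the grey sample carrier for the courier: the blue-capped jar goes into the compartment with the blue pad, the red-capped jar into the one with the red pad, and the two black-capped amber vials into the two small compartments in the middle, one in each. White-capped samples do not travel: take the white-capped vial that was left in the carrier out and stand it in the steel tray with the other white-capped vial, and leave the white-capped jar where it stands. Keep every sample upright and set it down rather than dropping it.

Things in the scene. Friction and masses are not known exactly. Their poses are not given: they have to be found in the camera images.
- jar_blue_centre (a point): White plastic sample jar with a BLUE screw cap, 50 mm across and 62 mm tall, straight-sided (body to 47 mm, cap 48 mm across above). Loose on the table behind the carrier and tray (not the stock far back behind the scale). The point is on its upright axis, half-way up; it starts standing upright.
- jar_red_centre (a point): White plastic sample jar with a RED screw cap, same size: 50 mm across, 62 mm tall. Loose on the table behind the carrier and tray (not the stock far back behind the scale). The point is on its upright axis, half-way up; it starts standing upright.
- vial_loose_centre (a point): Amber vial with a BLACK cap, 27 mm across up to 54 mm, cap 21 mm across above that, 68 mm tall. Loose on the table behind the carrier and tray. The point is on its upright axis, half-way up; it starts standing upright.
- vial_seated_centre (a point): Amber vial with a BLACK cap, same size as the loose one, already standing in one of the carrier's two small middle compartments (either one). It belongs there. The point is on its upright axis, half-way up; it starts standing upright.
- vial_stray_centre (a point): Amber vial with a WHITE cap, same size (27 mm across to 54 mm, cap 21 mm, 68 mm tall), standing in the other small middle compartment of the carrier, where it does not belong. The point is on its upright axis, half-way up; it starts standing upright.
- jar_white_centre (a point): Larger white sample jar with a WHITE screw cap, 62 mm across, 78 mm tall, standing in the same row on the table as the loose samples; it stays there. The point is on its upright axis, half-way up; it starts standing upright.
- carrier: Grey open carrier, 231 mm along its y, 72 along x; fixed. Origin under its centre on the table, z up. Walls 3 thick, 25 high; floor 4 thick. Four compartments in a row along y: vials at y = +-22.5 (42 x 42 mm; blocks 16 high at both x sides), jars at y = +-79.5 (66 x 66). A seated vial tops out 72 mm, a jar 68 mm above the table. Fingers closing along x with tips over the walls meet no neighbour.
- pad_blue: Blue pad, 62 x 62 x 2 mm, lying on the floor of one jar compartment of the carrier (at either end): it marks the place of the blue-capped jar. Origin at the centre of its underside, 4 mm above the table, which is the centre of the compartment; its top is 6 mm above the table.
- pad_red: Red pad, 62 x 62 x 2 mm, in the jar compartment at the other end: the place of the red-capped jar. Origin as for the blue pad.
- tray: Low open stainless tray, 150 mm along its y, 90 along x, 16 high, walls and floor 2.5 thick; fixed beside the carrier. Origin under its centre on the table, z up. Another white-capped amber vial of the same size, which stays, stands in it at about x = 0, y = -45 mm; the +y half is empty (its middle at y = +35 mm).
Things that resemble listed ones, but are neither listed nor needed, are in the scene too. Of the things that look like the part that bears jar_blue_centre, the larger one is meant. Leave any yellow look-alike of the part that bears vial_stray_centre alone.

How it is judged:
At the end, for the whole second after the job is handed in: Both jars stand on the floor of their colour's compartment, within 13 mm of the pad's centre; both black-capped vials stand one in each middle compartment; the stray white-capped vial stands in the tray; all upright within 0.15 rad, released, at rest; the white-capped jar moved under 30 mm (horizontal distance between jar_blue_centre and pad_blue below 0.013 m and height (world z) of each of jar_blue_centre, jar_red_centre, vial_stray_centre below 0.043 m and horizontal distance between jar_red_centre and pad_red below 0.013 m and x of vial_loose_centre in the frame of carrier between -0.013 and 0.013 m and y of vial_loose_centre in the frame of carrier between -0.034 and 0.034 m and height (world z) of each of vial_loose_centre, vial_seated_centre below 0.044 m and x of vial_seated_centre in the frame of carrier between -0.013 and 0.013 m and y of vial_seated_centre in the frame of carrier between -0.034 and 0.034 m and x of vial_stray_centre in the frame of tray between -0.033 and 0.033 m and y of vial_stray_centre in the frame of tray between -0.062 and 0.062 m and angle between each of jar_blue_centre, jar_red_centre, vial_loose_centre, vial_seated_centre, vial_stray_centre's own z axis and vertical below 0.15 rad and linear speed of each of jar_blue, jar_red, vial_loose, vial_seated, vial_stray below 0.02 m/s and distance of jar_white_centre from where it was at the start of the episode below 0.03 m); the robot touches nothing.
It fails at once if a sample is tipped over (angle between any of jar_blue_centre, jar_red_centre, vial_loose_centre, vial_seated_centre, vial_stray_centre, jar_white_centre's own z axis and vertical above 0.6 rad).
It fails at once if a sample is dropped: it moves faster than 0.6 m/s (a fall of about 18 mm) while no finger touches it ((linear speed of jar_blue above 0.6 m/s and contact force between the fingers and jar_blue below 0.05 N) or (linear speed of jar_red above 0.6 m/s and contact force between the fingers and jar_red below 0.05 N) or (linear speed of vial_loose above 0.6 m/s and contact force between the fingers and vial_loose below 0.05 N) or (linear speed of vial_seated above 0.6 m/s and contact force between the fingers and vial_seated below 0.05 N) or (linear speed of vial_stray above 0.6 m/s and contact force between the fingers and vial_stray below 0.05 N)).
It also fails if it takes over 96 s, if anything falls off the work surface, if the arm or the gripper's body presses on something with over 40 N, if the wrist force passes 120 N, or if a joint passes its speed limit or range.

## Working session

There is one attempt and no reset: what is moved stays moved. The work goes in short steps, Python scripts to look and compute and a tool call to move; the robot and the scene stay as the last step left them, time stands still between calls to the robot, and variables do not carry over. Pictures are saved under pics/ and viewed, at most 14 in all, crops included, and the job is handed in when it is done.

Besides the shell and the picture viewer there is one more tool, called after "Request:" as name(argument=value, ...), one argument or row to a line, values as JSON. step_arm: Moves the arm, as the interface text tells. Its arguments: {"type":"object","properties":{"targets":{"type":"array"},"newtons":{"type":"number"}},"required":["targets"]}

```bash
mkdir -p pics; ls; cat > h.py <<'E'
import numpy as np, cv2
from bench import *
def save(p,n,box=None,s=1):
    im=p["color"][:,:,::-1]
    if box: im=im[box[1]:box[3],box[0]:box[2]]
    cv2.imwrite("pics/"+n,cv2.resize(im,None,fx=s,fy=s,interpolation=cv2.INTER_CUBIC))
def world(p,uv,d=None,z=None):
    """pixels -> world, by depth d (m along the axis) or on the plane at height z"""
    uv=np.asarray(uv,float).reshape(-1,2)
    n=cv2.undistortPoints(uv[:,None],p["mtx"],np.array([p["k1"],0,0,0.]))[:,0]
    r=np.c_[n[:,0],-n[:,1],-np.ones(len(n))]
    E=p["extrinsics"];R,t=E[:3,:3],E[:3,3];c=-R.T@t;w=r@R
    if d is None: d=(z-c[2])/w[:,2]
    return c+w*np.asarray(d).reshape(-1,1)
def cloud(p):
    v,u=np.mgrid[:384,:512]
    return world(p,np.c_[u.ravel(),v.ravel()],p["depth"].ravel()).reshape(384,512,3)
E
python3 - <<'E'
from h import *
for n in("top","side"):
    p=grab_frame(n);save(p,n+"0.png",s=1.5)
    W=cloud(p);E=p["extrinsics"];print(n,"cam",-E[:3,:3].T@E[:3,3],p["mtx"][0],p["k1"])
    for q in["jar_blue_centre","jar_red_centre","vial_loose_centre","vial_seated_centre","vial_stray_centre","jar_white_centre","carrier","pad_blue","pad_red","tray"]:
        for m in masks_of(p,q)[:5]:
            g=m["region"]&(p["depth"]>0);P=W[g]
            top=P[P[:,2]>np.percentile(P[:,2],95)-.006] if len(P) else P
            print(q,round(m["conf"],2),np.round(m["uv"]),g.sum(),np.round(np.r_[np.median(P,0),np.median(top,0)],3) if len(P) else "")
E
```

```text
pics
top cam [ 0.40940363 -0.06564025  1.29350591] [499.03993008   0.         259.45993282] 0.04919012532163732
jar_blue_centre 0.61 [164. 166.] 384 [0.551 0.181 0.061 0.553 0.187 0.063]
jar_blue_centre 0.61 [153. 217.] 160 [0.436 0.221 0.04  0.437 0.225 0.042]
jar_red_centre 0.63 [300. 172.] 291 [ 0.544 -0.15   0.063  0.547 -0.152  0.063]
vial_loose_centre 0.49 [209. 172.] 100 [0.534 0.072 0.06  0.538 0.075 0.069]
vial_seated_centre 0.47 [321. 215.] 92 [ 0.433 -0.201  0.069  0.433 -0.203  0.073]
vial_stray_centre 0.45 [258. 213.] 93 [ 0.433 -0.044  0.065  0.435 -0.042  0.069]
jar_white_centre 0.63 [252. 177.] 533 [ 0.526 -0.034  0.078  0.53  -0.033  0.079]
carrier 0.68 [327. 214.] 1574 [ 0.434 -0.226  0.019  0.436 -0.224  0.026]
pad_blue 0.95 [297. 219.] 587 [ 0.425 -0.144  0.006  0.424 -0.144  0.007]
pad_blue 0.6 [202. 213.] 1959 [0.44  0.094 0.003 0.455 0.081 0.016]
pad_red 0.68 [359. 209.] 543 [ 0.444 -0.305  0.007  0.444 -0.303  0.007]
side cam [0.52612134 0.92804623 0.52852111] [493.34506376   0.         262.44523726] 0.011943663391867693
jar_blue_centre 0.7 [235. 272.] 1097 [0.552 0.209 0.043 0.552 0.196 0.062]
jar_blue_centre 0.66 [303. 292.] 498 [0.437 0.242 0.029 0.435 0.234 0.041]
jar_red_centre 0.7 [238. 185.] 340 [ 0.551 -0.135  0.057  0.546 -0.141  0.062]
vial_loose_centre 0.84 [243. 239.] 381 [0.535 0.089 0.039 0.536 0.085 0.067]
vial_seated_centre 0.61 [284. 179.] 204 [ 0.434 -0.191  0.047  0.432 -0.195  0.071]
vial_stray_centre 0.63 [296. 209.] 256 [ 0.429 -0.031  0.046  0.433 -0.033  0.067]
vial_stray_centre 0.28 [243. 238.] 354 [0.535 0.089 0.039 0.536 0.086 0.067]
jar_white_centre 0.6 [248. 208.] 1025 [ 0.526 -0.007  0.056  0.529 -0.022  0.078]
carrier 0.91 [282. 188.] 853 [ 0.441 -0.179  0.018  0.441 -0.185  0.024]
pad_blue 0.65 [286. 201.] 48 [ 0.438 -0.16   0.006  0.438 -0.16   0.006]
tray 0.94 [296. 256.] 2015 [0.435 0.1   0.004 0.431 0.136 0.015]
```

View pics/top0.png

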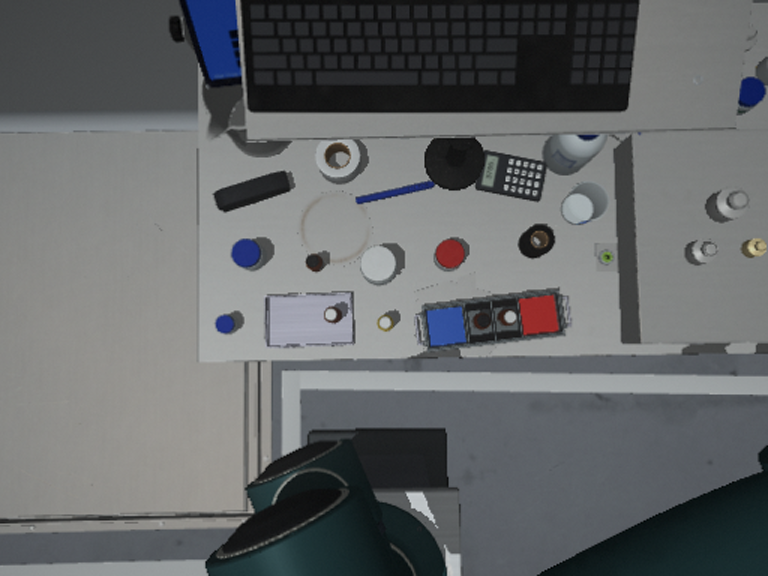

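View pics/side0.png

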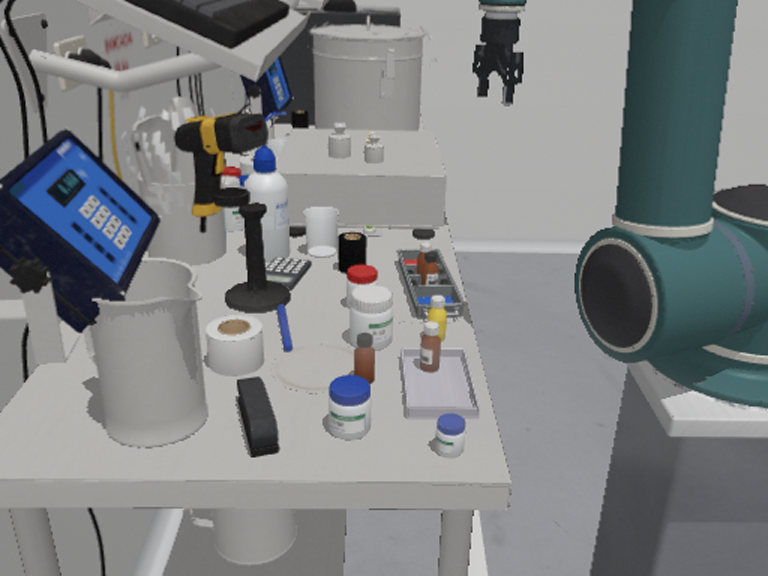

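The top view (native pixels) shows these things:
- **Blue caps:** a large one at (164,168) and a small one at (150,216). The task says the larger is meant.
- **White-capped vials:** one in the carrier at (339,211), which is the stray, and one in the tray at (221,210), which stays. The yellow-capped vial at (257,214) is a decoy.
- **Black-capped vials:** the seated one at (321,214) and the loose one at (210,175).
- **Jars:** red at (300,169) and white at (252,176).

Next I'll measure precisely and confirm with one crop.

```bash
python3 - <<'E'
from h import *
ps={n:grab_frame(n) for n in("top","side")}
p=ps["top"];save(p,"crop1.png",(135,150,395,245),3)
things=dict(blue=(.553,.187,.062,.024),red=(.547,-.152,.062,.024),loose=(.538,.075,.068,.0105),white=(.53,-.033,.078,.03),seated=(.433,-.203,.072,.0105),stray=(.438,-.245,.072,.0105),trayvial=(.437,.04,.0705,.0105),yellow=(.434,-.043,.068,.0105),small=(.437,.225,.042,.018))
for n,p in ps.items():
    W=cloud(p)
    for k,(x,y,z,r) in things.items():
        g=(np.hypot(W[...,0]-x,W[...,1]-y)<r+.014)&(np.abs(W[...,2]-z)<.004)
        v,u=np.nonzero(g)
        if len(u)<4: print(n,k,"none");continue
        # project pixels on plane
        Q=world(p,np.c_[u,v],z=z);lo,hi=Q[:,:2].min(0),Q[:,:2].max(0)
        print(n,k,len(u),"mean",np.round(Q[:,:2].mean(0),4),"mid",np.round((lo+hi)/2,4),"ext",np.round(hi-lo,3),"z",np.round(np.median(W[g][:,2]),4), "c",p["color"][g].mean(0).round())
    hsv=cv2.cvtColor(p["color"],cv2.COLOR_RGB2HSV)
    for k,(x,y) in dict(padblue=(.424,-.144),padred=(.444,-.303)).items():
        g=(np.hypot(W[...,0]-x,W[...,1]-y)<.05)&(np.abs(W[...,2]-.006)<.005)&(hsv[...,1]>150)
        v,u=np.nonzero(g)
        if len(u)<20: continue
        Q=world(p,np.c_[u,v],z=.006)[:,:2]
        rc=cv2.minAreaRect((Q*1000).astype(np.float32));print(n,k,len(u),Q.mean(0).round(4),rc)
    g=(np.abs(W[...,0]-.44)<.08)&(np.abs(W[...,1]-.095)<.1)&(W[...,2]>.011)&(W[...,2]<.02)
    v,u=np.nonzero(g);Q=world(p,np.c_[u,v],z=.016)[:,:2];print(n,"trayrim",len(u),cv2.minAreaRect((Q*1000).astype(np.float32)))
    g=(np.abs(W[...,0]-.435)<.07)&(np.abs(W[...,1]+.224)<.14)&(abs(W[...,2]-.025)<.0035)
    v,u=np.nonzero(g);Q=world(p,np.c_[u,v],z=.025)[:,:2];print(n,"carrim",len(u),cv2.minAreaRect((Q*1000).astype(np.float32)))
E
```

```text
top blue 250 mean [0.5531 0.1856] mid [0.5533 0.186 ] ext [0.045 0.047] z 0.0623 c [ 36.  50. 117.]
top red 246 mean [ 0.5457 -0.1517] mid [ 0.5459 -0.1527] ext [0.047 0.045] z 0.0625 c [128.  42.  42.]
top loose 51 mean [0.5374 0.0759] mid [0.537  0.0762] ext [0.018 0.017] z 0.0677 c [42. 41. 41.]
top white 417 mean [ 0.5301 -0.0326] mid [ 0.5303 -0.0327] ext [0.059 0.057] z 0.0784 c [168. 173. 174.]
top seated 51 mean [ 0.434  -0.2033] mid [ 0.4334 -0.203 ] ext [0.017 0.02 ] z 0.072 c [34. 33. 34.]
top stray 46 mean [ 0.4395 -0.2461] mid [ 0.4399 -0.2458] ext [0.017 0.017] z 0.0721 c [148. 152. 152.]
top trayvial 47 mean [0.4492 0.0457] mid [0.4487 0.0448] ext [0.02  0.017] z 0.0703 c [167. 170. 171.]
top yellow 49 mean [ 0.4337 -0.043 ] mid [ 0.4337 -0.0432] ext [0.017 0.017] z 0.068 c [166. 169. 166.]
top small 111 mean [0.4368 0.225 ] mid [0.4366 0.2253] ext [0.028 0.028] z 0.041 c [ 40.  54. 121.]
top padblue 519 [ 0.4265 -0.1461] ((426.487060546875, -145.9502716064453), (60.422725677490234, 60.403045654296875), 6.148252010345459)
top padred 521 [ 0.4432 -0.3042] ((443.12069702
[... 917 characters left out ...]
183. 182. 181.]
side trayvial 49 mean [0.4469 0.0537] mid [0.4471 0.054 ] ext [0.019 0.026] z 0.0698 c [188. 187. 182.]
side yellow 40 mean [ 0.4322 -0.0347] mid [ 0.4327 -0.035 ] ext [0.02 0.02] z 0.0675 c [185. 186. 186.]
side small 174 mean [0.4357 0.234 ] mid [0.4355 0.2341] ext [0.03  0.032] z 0.0412 c [ 86.  98. 155.]
side padblue 48 [ 0.4301 -0.1618] ((424.8463439941406, -161.53744506835938), (55.660369873046875, 16.98816680908203), 2.0187554359436035)
side trayrim 402 ((456.3493957519531, 85.28300476074219), (123.25233459472656, 184.50563049316406), 1.0425691604614258)
side carrim 402 ((433.125732421875, -215.00527954101562), (78.99702453613281, 241.9657745361328), 6.093657493591309)
```

View pics/crop1.png

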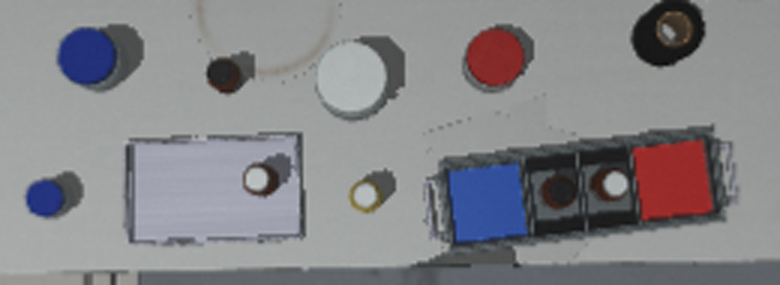

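Crop check: the stray is the white cap at crop (615,185), in the carrier's red-side middle compartment. The seated black cap is at (560,190) and the large blue jar at (88,55). The top-camera measurements fit the given sizes. I'll check the camera calibration after the first placement.

```bash
python3 - <<'E'
from h import *
from scipy.spatial.transform import Rotation as R
s=observe();print(s["time"],s["tcp_pos"],s["finger_gap"]);M=R.from_quat(s["orientation"]).as_matrix();print(M.round(3))
for k in("q","wrist_force"):print(np.round(s[k],3))
print(np.degrees(np.arctan2(M[1,1],M[0,1])))
E
```

```text
1.2 [ 0.28493049 -0.61190923  0.23131226] 0.08547380437788064
[[ 0.907  0.422 -0.   ]
 [ 0.422 -0.907  0.   ]
 [-0.    -0.    -1.   ]]
[-1.173  0.116  1.442 -0.     1.584 -0.038]
[ 0.182 -0.105  0.424]
-65.0336463227998
```

Request:
step_arm(
  targets=[
    [[17, 41, -5, 0, 0, 0.138, 0], [17, 41, -5, 0, 0, 0.138, 0], [17, 41, -5, 0, 0, 0.138, 0], [17, 41, -5, 0, 0, 0.138, 0], [17, 41, -5, 0, 0, 0.138, 0], [17, 41, -5, 0, 0, 0.138, 0], [17, 41, -5, 0, 0, 0.138, 0], [17, 41, -5, 0, 0, 0.138, 0]],
  ],
  newtons=30,
)

```text
time: 2.0
tcp_pos: [0.4212, -0.2822, 0.1913]
orientation: [0.716, 0.698, 0.0, 0.0]
wrist_force: [0.1, -1.3, 0.1]
finger_gap: 0.0853
grasp_force: 0.0
```

Request:
step_arm(
  targets=[
    [[9, 18, -10, 0, 0, 0.067, 0], [9, 18, -10, 0, 0, 0.067, 0], [0, 0, -20, 0, 0, 0, 0], [0, 0, -35, 0, 0, 0, 0], [0, 0, -35, 0, 0, 0, 0], [0, 0, -30, 0, 0, 0, 0], [0, 0, -15, 0, 0, 0, 0], [0, 0, 0, 0, 0, 0, 0]],
  ],
)

```text
time: 2.8
tcp_pos: [0.4382, -0.2475, 0.0348]
orientation: [0.67, 0.743, -0.0, -0.001]
wrist_force: [0.2, -0.1, 0.8]
finger_gap: 0.0853
grasp_force: 0.0
```

Request:
step_arm(
  targets=[
    [[1, 1, -8, 0, 0, 0, 0], [0, 0, 0, 0, 0, 0, 120], [0, 0, 0, 0, 0, 0, 160], [0, 0, 0, 0, 0, 0, 200], [0, 0, 0, 0, 0, 0, 255], [0, 0, 0, 0, 0, 0, 255], [0, 0, 0, 0, 0, 0, 255]],
  ],
)

```text
time: 3.5
tcp_pos: [0.4402, -0.2471, 0.0289]
orientation: [0.67, 0.743, 0.0, 0.0]
wrist_force: [-1.2, 0.7, 5.8]
finger_gap: 0.0259
grasp_force: 29.8
```

Request:
step_arm(
  targets=[
    [[0, 0, 5, 0, 0, 0, 255], [0, 0, 15, 0, 0, 0, 255], [0, 0, 25, 0, 0, 0, 255], [0, 0, 25, 0, 0, 0, 255], [0, 0, 20, 0, 0, 0, 255], [0, 0, 10, 0, 0, 0, 255], [0, 0, 0, 0, 0, 0, 255]],
  ],
)

```text
time: 4.2
tcp_pos: [0.4404, -0.2472, 0.1301]
orientation: [0.67, 0.743, 0.0, 0.001]
wrist_force: [0.3, -0.8, -1.1]
finger_gap: 0.0261
grasp_force: 29.5
```

```bash
python3 - <<'E'
from h import *
p=grab_frame("side");save(p,"g1.png",(200,80,380,260),3);s=observe();print(s["tcp_pos"],s["finger_gap"])
E
```

```text
[ 0.44001548 -0.24695586  0.12863735] 0.026170366358413986
```

View pics/g1.png

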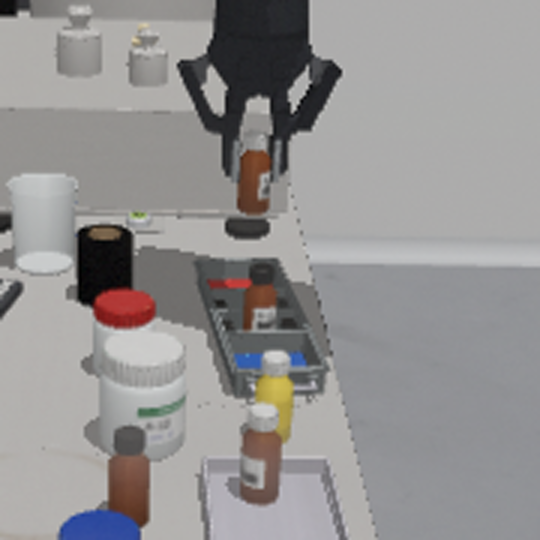

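The frame shows the stray vial gripped upright at crop (255,175), with the seated vial still in the carrier. I'll carry it to the tray.

Request:
step_arm(
  targets=[
    [[0, 15, 0, 0, 0, 0, 255], [0, 30, 0, 0, 0, 0, 255], [0, 45, 0, 0, 0, 0, 255], [0, 45, 0, 0, 0, 0, 255], [0, 45, 0, 0, 0, 0, 255], [0, 45, 0, 0, 0, 0, 255], [0, 45, 0, 0, 0, 0, 255], [0, 35, 0, 0, 0, 0, 255]],
  ],
)

```text
time: 5.05
tcp_pos: [0.4386, 0.0609, 0.1273]
orientation: [0.669, 0.743, -0.0, -0.001]
wrist_force: [0.3, -0.8, 0.6]
finger_gap: 0.0259
grasp_force: 29.5
```

Request:
step_arm(
  targets=[
    [[0, 35, 0, 0, 0, 0, 255], [0, 20, 0, 0, 0, 0, 255], [0, 10, 0, 0, 0, 0, 255], [0, 0, -20, 0, 0, 0, 255], [0, 0, -25, 0, 0, 0, 255], [0, 0, -25, 0, 0, 0, 255], [0, 0, -15, 0, 0, 0, 255], [0, 0, 0, 0, 0, 0, 255]],
  ],
)

```text
time: 5.85
tcp_pos: [0.4386, 0.1226, 0.0411]
orientation: [0.67, 0.742, -0.002, -0.001]
wrist_force: [-0.5, 0.2, -0.1]
finger_gap: 0.0261
grasp_force: 29.5
```

Request:
step_arm(
  targets=[
    [[0, 0, -5, 0, 0, 0, 255], [0, 0, -4, 0, 0, 0, 255], [0, 0, -2, 0, 0, 0, 255], [0, 0, 0, 0, 0, 0, 255]],
  ],
)

```text
time: 6.25
tcp_pos: [0.44, 0.1231, 0.0325]
orientation: [0.67, 0.743, 0.0, 0.0]
wrist_force: [-0.1, -0.7, -0.4]
finger_gap: 0.0262
grasp_force: 29.5
```

Request:
step_arm(
  targets=[
    [[0, 0, -2, 0, 0, 0, 255], [0, 0, -2, 0, 0, 0, 255], [0, 0, -1, 0, 0, 0, 255], [0, 0, 0, 0, 0, 0, 255]],
  ],
)

```text
time: 6.65
tcp_pos: [0.44, 0.1231, 0.0274]
orientation: [0.67, 0.743, 0.0, 0.0]
wrist_force: [-0.7, -0.1, 1.5]
finger_gap: 0.0261
grasp_force: 29.9
```

Request:
step_arm(
  targets=[
    [[0, 0, 0, 0, 0, 0, 180], [0, 0, 0, 0, 0, 0, 140], [0, 0, 0, 0, 0, 0, 60], [0, 0, 0, 0, 0, 0, 0], [0, 0, 20, 0, 0, 0, 0], [0, 0, 30, 0, 0, 0, 0], [0, 0, 40, 0, 0, 0, 0], [0, 0, 10, 0, 0, 0, 0]],
  ],
)

```text
time: 7.45
tcp_pos: [0.4412, 0.1234, 0.1315]
orientation: [0.67, 0.743, 0.002, 0.001]
wrist_force: [0.4, -0.3, -0.4]
finger_gap: 0.0851
grasp_force: 0.0
```

```bash
cat > m.py <<'E'
from h import *
def caps(n,things):
    p=grab_frame(n);W=cloud(p)
    for k,(x,y,z,r) in things.items():
        g=(np.hypot(W[...,0]-x,W[...,1]-y)<r+.014)&(np.abs(W[...,2]-z)<.004)
        v,u=np.nonzero(g)
        if len(u)<4: print(n,k,"none");continue
        Q=world(p,np.c_[u,v],z=z);lo,hi=Q[:,:2].min(0),Q[:,:2].max(0)
        print(n,k,len(u),"mean",Q[:,:2].mean(0).round(4),"ext",(hi-lo).round(3),"z",np.median(W[g][:,2]).round(4))
    return p
E
python3 - <<'E'
from m import *
t=dict(stray=(.44,.123,.0705,.0105),loose=(.5374,.0759,.068,.0105),trayvial=(.449,.045,.0705,.0105))
p=caps("top",t);caps("side",t);save(p,"t2.png",(135,120,395,245),3);print(observe()["tcp_pos"])
E
```

```text
top stray none
top loose 47 mean [0.5377 0.076 ] ext [0.018 0.017] z 0.0676
top trayvial 48 mean [0.4487 0.0458] ext [0.02  0.017] z 0.0707
side stray 62 mean [0.4385 0.1308] ext [0.019 0.023] z 0.0701
side loose 53 mean [0.5361 0.0838] ext [0.019 0.024] z 0.0676
side trayvial 52 mean [0.4472 0.0539] ext [0.019 0.026] z 0.0701
[0.44066159 0.12322898 0.12887606]
```

View pics/t2.png

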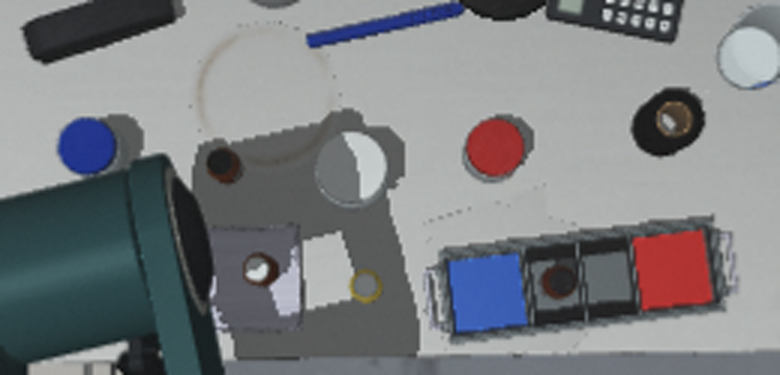

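The stray stands in the tray: its side-view height matches the neighbour's, and its position agrees with the release TCP within 1 mm. The carrier compartment in the crop at (607,280) is now empty, so I'll fetch the loose vial.

Request:
step_arm(
  targets=[
    [[25, -12, 0, 0, 0, 0, 0], [37, -18, 0, 0, 0, 0, 0], [25, -12, 0, 0, 0, 0, 0], [10, -5, -20, 0, 0, 0, 0], [0, 0, -35, 0, 0, 0, 0], [0, 0, -30, 0, 0, 0, 0], [0, 0, -15, 0, 0, 0, 0], [0, 0, 0, 0, 0, 0, 0]],
  ],
)

```text
time: 8.35
tcp_pos: [0.5353, 0.0759, 0.0243]
orientation: [0.67, 0.743, -0.002, -0.002]
wrist_force: [0.2, 0.2, 0.8]
finger_gap: 0.0855
grasp_force: 0.0
```

Request:
step_arm(
  targets=[
    [[1, 0, -2, 0, 0, 0, 0], [0, 0, 0, 0, 0, 0, 120], [0, 0, 0, 0, 0, 0, 160], [0, 0, 0, 0, 0, 0, 200], [0, 0, 0, 0, 0, 0, 255], [0, 0, 0, 0, 0, 0, 255], [0, 0, 0, 0, 0, 0, 255]],
  ],
)

```text
time: 9.05
tcp_pos: [0.5382, 0.0761, 0.0259]
orientation: [0.67, 0.743, 0.0, 0.0]
wrist_force: [-1.5, -0.3, 6.2]
finger_gap: 0.0259
grasp_force: 29.5
```

Request:
step_arm(
  targets=[
    [[0, 0, 5, 0, 0, 0, 255], [0, 0, 20, 0, 0, 0, 255], [0, 0, 35, 0, 0, 0, 255], [0, 0, 30, 0, 0, 0, 255], [0, 0, 15, 0, 0, 0, 255], [-6, -18, 0, 0, 0, 0, 255], [-12, -36, 0, 0, 0, 0, 255], [-15, -45, 0, 0, 0, 0, 255]],
  ],
)

```text
time: 9.85
tcp_pos: [0.5044, -0.0231, 0.1297]
orientation: [0.669, 0.743, -0.0, -0.0]
wrist_force: [0.2, -0.6, -1.0]
finger_gap: 0.0258
grasp_force: 29.6
```

Request:
step_arm(
  targets=[
    [[-15, -45, 0, 0, 0, 0, 255], [-15, -45, 0, 0, 0, 0, 255], [-15, -45, 0, 0, 0, 0, 255], [-12, -45, 0, 0, 0, 0, 255], [-8, -30, 0, 0, 0, 0, 255], [-3, -14, 0, 0, 0, 0, 255], [0, 0, 0, 0, 0, 0, 255], [0, 0, 0, 0, 0, 0, 255]],
  ],
)

```text
time: 10.65
tcp_pos: [0.4371, -0.2463, 0.1299]
orientation: [0.67, 0.743, 0.0, -0.0]
wrist_force: [-0.0, 0.6, -0.2]
finger_gap: 0.0264
grasp_force: 29.6
```

Request:
step_arm(
  targets=[
    [[0, -1, -20, 0, 0, 0, 255], [0, 0, -30, 0, 0, 0, 255], [0, 0, -25, 0, 0, 0, 255], [0, 0, -15, 0, 0, 0, 255], [0, 0, -6, 0, 0, 0, 255], [0, 0, -3, 0, 0, 0, 255], [0, 0, -2, 0, 0, 0, 255], [0, 0, 0, 0, 0, 0, 255]],
  ],
)

```text
time: 11.45
tcp_pos: [0.4374, -0.2481, 0.0301]
orientation: [0.67, 0.743, 0.0, 0.001]
wrist_force: [-0.1, 0.4, 0.9]
finger_gap: 0.026
grasp_force: 29.6
```

Request:
step_arm(
  targets=[
    [[0, 0, -1, 0, 0, 0, 255], [0, 0, 0, 0, 0, 0, 180], [0, 0, 0, 0, 0, 0, 140], [0, 0, 0, 0, 0, 0, 60], [0, 0, 0, 0, 0, 0, 0], [0, 0, 20, 0, 0, 0, 0], [0, 0, 40, 0, 0, 0, 0], [0, 0, 40, 0, 0, 0, 0]],
  ],
)

```text
time: 12.25
tcp_pos: [0.4365, -0.2477, 0.129]
orientation: [0.67, 0.743, -0.0, -0.001]
wrist_force: [0.0, -0.1, 0.1]
finger_gap: 0.0854
grasp_force: 0.0
```

Request:
step_arm(
  targets=[
    [[25, 22, 0, 0, 0, 0, 0], [35, 31, 0, 0, 0, 0, 0], [30, 26, 0, 0, 0, 0, 0], [15, 13, 0, 0, 0, 0, 0], [4, 4, -20, 0, 0, 0, 0], [0, 0, -35, 0, 0, 0, 0], [0, 0, -30, 0, 0, 0, 0], [0, 0, -15, 0, 0, 0, 0]],
  ],
)

```text
time: 13.05
tcp_pos: [0.5448, -0.1515, 0.0256]
orientation: [0.67, 0.743, -0.001, -0.001]
wrist_force: [-0.9, 0.4, -0.9]
finger_gap: 0.0858
grasp_force: 0.0
```

```bash
python3 - <<'E'
from m import *
t=dict(seated=(.433,-.203,.072,.0105),loose=(.4374,-.247,.072,.0105),red=(.546,-.152,.062,.024))
caps("top",t);caps("side",t);print(observe()["tcp_pos"])
E
```

```text
top seated none
top loose 51 mean [ 0.4377 -0.2475] ext [0.017 0.02 ] z 0.0709
top red none
side seated 28 mean [ 0.4328 -0.1943] ext [0.02 0.02] z 0.0712
side loose 27 mean [ 0.4368 -0.2397] ext [0.018 0.028] z 0.071
side red 147 mean [ 0.5445 -0.1435] ext [0.045 0.048] z 0.0619
[ 0.54496337 -0.15165624  0.02645029]
```

Request:
step_arm(
  targets=[
    [[0, 0, -8, 0, 0, 0, 0], [0, 0, 0, 0, 0, 0, 40], [0, 0, 0, 0, 0, 0, 80], [0, 0, 0, 0, 0, 0, 120], [0, 0, 0, 0, 0, 0, 255], [0, 0, 0, 0, 0, 0, 255], [0, 0, 0, 0, 0, 0, 255]],
  ],
  newtons=40,
)

```text
time: 13.85
tcp_pos: [0.5465, -0.1521, 0.0215]
orientation: [0.67, 0.743, 0.0, 0.001]
wrist_force: [-1.0, 0.2, 6.8]
finger_gap: 0.0489
grasp_force: 41.4
```

Request:
step_arm(
  targets=[
    [[0, 0, 5, 0, 0, 0, 255], [0, 0, 20, 0, 0, 0, 255], [0, 0, 35, 0, 0, 0, 255], [0, 0, 30, 0, 0, 0, 255], [0, 0, 20, 0, 0, 0, 255], [-10, -15, 0, 0, 0, 0, 255], [-22, -33, 0, 0, 0, 0, 255], [-30, -44, 0, 0, 0, 0, 255]],
  ],
)

```text
time: 14.65
tcp_pos: [0.4855, -0.2413, 0.1309]
orientation: [0.669, 0.743, 0.0, 0.0]
wrist_force: [0.3, -0.5, -0.7]
finger_gap: 0.0487
grasp_force: 41.7
```

Request:
step_arm(
  targets=[
    [[-25, -36, 0, 0, 0, 0, 255], [-12, -18, 0, 0, 0, 0, 255], [-4, -6, 0, 0, 0, 0, 255], [0, 0, 0, 0, 0, 0, 255], [0, 0, 0, 0, 0, 0, 255]],
  ],
)

```text
time: 15.15
tcp_pos: [0.4452, -0.3006, 0.1304]
orientation: [0.67, 0.743, 0.0, 0.0]
wrist_force: [0.7, 0.5, -1.0]
finger_gap: 0.0486
grasp_force: 41.7
```

Request:
step_arm(
  targets=[
    [[-2, -4, -15, 0, 0, 0, 255], [0, 0, -30, 0, 0, 0, 255], [0, 0, -25, 0, 0, 0, 255], [0, 0, -15, 0, 0, 0, 255], [0, 0, -8, 0, 0, 0, 255], [0, 0, -5, 0, 0, 0, 255], [0, 0, -3, 0, 0, 0, 255], [0, 0, 0, 0, 0, 0, 255]],
  ],
)

```text
time: 15.95
tcp_pos: [0.443, -0.3053, 0.0297]
orientation: [0.67, 0.743, 0.0, 0.0]
wrist_force: [-0.1, -0.5, -1.1]
finger_gap: 0.0489
grasp_force: 41.7
```

Request:
step_arm(
  targets=[
    [[0, 0, -1, 0, 0, 0, 255], [0, 0, -1, 0, 0, 0, 255], [0, 0, -1, 0, 0, 0, 255], [0, 0, 0, 0, 0, 0, 255]],
  ],
)

```text
time: 16.35
tcp_pos: [0.443, -0.3054, 0.0275]
orientation: [0.67, 0.743, 0.0, 0.0]
wrist_force: [-5.2, 3.5, 11.3]
finger_gap: 0.0489
grasp_force: 43.0
```

Request:
step_arm(
  targets=[
    [[0, 0, 0, 0, 0, 0, 100], [0, 0, 0, 0, 0, 0, 70], [0, 0, 0, 0, 0, 0, 0], [0, 0, 0, 0, 0, 0, 0], [0, 0, 15, 0, 0, 0, 0], [0, 0, 40, 0, 0, 0, 0], [0, 0, 45, 0, 0, 0, 0], [0, 0, 0, 0, 0, 0, 0]],
  ],
)

```text
time: 17.15
tcp_pos: [0.4447, -0.3067, 0.1339]
orientation: [0.67, 0.743, 0.0, 0.005]
wrist_force: [0.1, -0.3, -0.4]
finger_gap: 0.0851
grasp_force: 0.0
```

Request:
step_arm(
  targets=[
    [[5, 20, 0, 0, 0, 0, 0], [9, 40, 0, 0, 0, 0, 0], [10, 46, 0, 0, 0, 0, 0], [10, 46, 0, 0, 0, 0, 0], [10, 46, 0, 0, 0, 0, 0], [10, 46, 0, 0, 0, 0, 0], [10, 46, 0, 0, 0, 0, 0], [10, 46, 0, 0, 0, 0, 0]],
  ],
)

```text
time: 17.95
tcp_pos: [0.5169, 0.0328, 0.1273]
orientation: [0.67, 0.743, 0.0, 0.0]
wrist_force: [0.9, -1.7, 0.3]
finger_gap: 0.0858
grasp_force: 0.0
```

Request:
step_arm(
  targets=[
    [[10, 46, 0, 0, 0, 0, 0], [10, 46, 0, 0, 0, 0, 0], [10, 40, 0, 0, 0, 0, 0], [4, 15, 0, 0, 0, 0, 0], [2, 8, -20, 0, 0, 0, 0], [0, 0, -30, 0, 0, 0, 0], [0, 0, -20, 0, 0, 0, 0], [0, 0, 0, 0, 0, 0, 0]],
  ],
)

```text
time: 18.75
tcp_pos: [0.5514, 0.1851, 0.0539]
orientation: [0.67, 0.743, -0.002, -0.001]
wrist_force: [0.3, -0.2, -0.3]
finger_gap: 0.0855
grasp_force: 0.0
```

```bash
python3 - <<'E'
from m import *
t=dict(seated=(.433,-.203,.072,.0105),loose=(.4374,-.247,.072,.0105),red=(.4432,-.305,.068,.024),blue=(.553,.186,.062,.024),white=(.53,-.033,.078,.03))
p=caps("top",t);caps("side",t);print(observe()["tcp_pos"]);save(p,"t3.png",(135,130,395,245),3)
E
```

```text
top seated 50 mean [ 0.434  -0.2032] ext [0.02 0.02] z 0.0718
top loose 49 mean [ 0.4381 -0.2479] ext [0.017 0.02 ] z 0.0731
top red 267 mean [ 0.4433 -0.3043] ext [0.044 0.046] z 0.0684
top blue none
top white 404 mean [ 0.5302 -0.033 ] ext [0.059 0.057] z 0.0785
side seated 28 mean [ 0.4329 -0.1943] ext [0.02 0.02] z 0.0713
side loose 28 mean [ 0.4361 -0.2392] ext [0.018 0.028] z 0.0711
side red 104 mean [ 0.4414 -0.2967] ext [0.046 0.053] z 0.0681
side blue 353 mean [0.5516 0.1939] ext [0.047 0.052] z 0.0623
side white 28 mean [ 0.5052 -0.0314] ext [0.011 0.03 ] z 0.0783
[0.55302869 0.18550687 0.05726409]
```

View pics/t3.png

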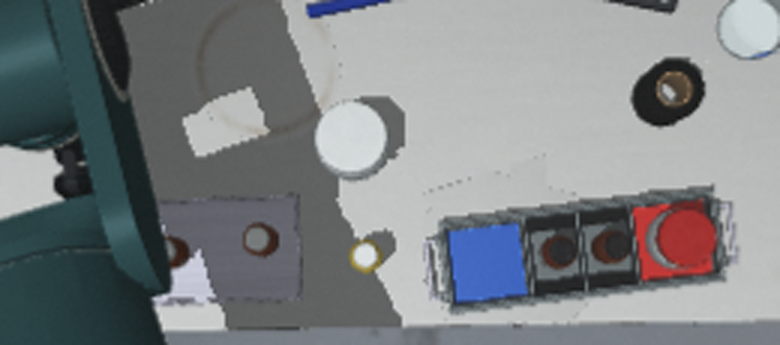

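In the crop the red jar stands in the red compartment at (690,238), measured within 1 mm of the pad centre. Both black-capped vials are in the middle compartments at (560,248) and (612,245). I'll take the blue jar now.

Request:
step_arm(
  targets=[
    [[0, 0, -25, 0, 0, 0, 0], [0, 0, -13, 0, 0, 0, 0], [0, 0, 0, 0, 0, 0, 40], [0, 0, 0, 0, 0, 0, 80], [0, 0, 0, 0, 0, 0, 120], [0, 0, 0, 0, 0, 0, 255], [0, 0, 0, 0, 0, 0, 255], [0, 0, 0, 0, 0, 0, 255]],
  ],
)

```text
time: 19.65
tcp_pos: [0.5535, 0.1859, 0.0199]
orientation: [0.67, 0.743, 0.001, 0.001]
wrist_force: [-0.4, -0.8, 6.9]
finger_gap: 0.0485
grasp_force: 42.0
```

Request:
step_arm(
  targets=[
    [[0, 0, 5, 0, 0, 0, 255], [0, 0, 20, 0, 0, 0, 255], [0, 0, 35, 0, 0, 0, 255], [0, 0, 30, 0, 0, 0, 255], [0, 0, 20, 0, 0, 0, 255], [-6, -16, 0, 0, 0, 0, 255], [-12, -32, 0, 0, 0, 0, 255], [-16, -42, 0, 0, 0, 0, 255]],
  ],
)

```text
time: 20.45
tcp_pos: [0.5177, 0.095, 0.1273]
orientation: [0.669, 0.743, -0.0, -0.0]
wrist_force: [0.5, -1.3, -1.6]
finger_gap: 0.0485
grasp_force: 41.8
```

Request:
step_arm(
  targets=[
    [[-16, -42, 0, 0, 0, 0, 255], [-16, -42, 0, 0, 0, 0, 255], [-16, -42, 0, 0, 0, 0, 255], [-16, -42, 0, 0, 0, 0, 255], [-15, -40, 0, 0, 0, 0, 255], [-10, -24, 0, 0, 0, 0, 255], [-4, -10, 0, 0, 0, 0, 255], [0, 0, 0, 0, 0, 0, 255]],
  ],
)

```text
time: 21.25
tcp_pos: [0.4249, -0.1471, 0.1278]
orientation: [0.671, 0.742, -0.0, -0.0]
wrist_force: [-0.7, 0.3, -1.6]
finger_gap: 0.0488
grasp_force: 41.8
```

Request:
step_arm(
  targets=[
    [[0, 0, -15, 0, 0, 0, 255], [0, 0, -30, 0, 0, 0, 255], [0, 0, -25, 0, 0, 0, 255], [0, 0, -15, 0, 0, 0, 255], [0, 0, -8, 0, 0, 0, 255], [0, 0, -5, 0, 0, 0, 255], [0, 0, -3, 0, 0, 0, 255], [0, 0, 0, 0, 0, 0, 255]],
  ],
)

```text
time: 22.05
tcp_pos: [0.426, -0.1463, 0.0276]
orientation: [0.67, 0.743, 0.0, 0.0]
wrist_force: [-0.5, 0.1, -0.9]
finger_gap: 0.0491
grasp_force: 41.8
```

Request:
step_arm(
  targets=[
    [[0, 0, -1, 0, 0, 0, 255], [0, 0, -1, 0, 0, 0, 255], [0, 0, 0, 0, 0, 0, 255]],
  ],
)

```text
time: 22.35
tcp_pos: [0.4261, -0.1464, 0.0259]
orientation: [0.67, 0.743, 0.0, 0.0]
wrist_force: [-1.0, 0.6, 3.6]
finger_gap: 0.0489
grasp_force: 42.2
```

Contact. I'll release, rise and move clear.

Request:
step_arm(
  targets=[
    [[0, 0, 0, 0, 0, 0, 100], [0, 0, 0, 0, 0, 0, 70], [0, 0, 0, 0, 0, 0, 0], [0, 0, 0, 0, 0, 0, 0], [0, 0, 15, 0, 0, 0, 0], [0, 0, 40, 0, 0, 0, 0], [0, 0, 45, 0, 0, 0, 0], [0, 0, 40, 0, 0, 0, 0]],
  ],
)

```text
time: 23.15
tcp_pos: [0.4256, -0.1462, 0.1673]
orientation: [0.67, 0.743, 0.0, 0.0]
wrist_force: [0.9, 0.4, -0.3]
finger_gap: 0.0854
grasp_force: 0.0
```

Request:
step_arm(
  targets=[
    [[0, -25, 10, 0, 0, 0, 0], [0, -45, 5, 0, 0, 0, 0], [0, -45, 0, 0, 0, 0, 0], [0, -45, 0, 0, 0, 0, 0], [0, -45, 0, 0, 0, 0, 0], [0, -45, 0, 0, 0, 0, 0], [0, -30, 0, 0, 0, 0, 0], [0, 0, 0, 0, 0, 0, 0]],
  ],
)

```text
time: 23.95
tcp_pos: [0.4251, -0.4292, 0.1794]
orientation: [0.671, 0.742, -0.0, -0.001]
wrist_force: [-0.0, 0.1, 0.6]
finger_gap: 0.0857
grasp_force: 0.0
```

```bash
python3 - <<'E'
from m import *
t=dict(seated=(.433,-.203,.072,.0105),loose=(.4374,-.247,.072,.0105),red=(.4432,-.305,.068,.024),blue=(.4265,-.146,.068,.024),white=(.53,-.033,.078,.03),stray=(.44,.123,.0705,.0105))
p=caps("top",t);s=caps("side",t);o=observe();print(o["tcp_pos"],np.abs(o["qvel"]).max(),o["time"])
a=cv2.resize(p["color"][130:245,135:395],None,fx=2.6,fy=2.6);b=cv2.resize(s["color"][130:330,180:380],(300,299))
cv2.imwrite("pics/end.png",np.vstack([a,np.pad(b,((0,0),(0,a.shape[1]-300),(0,0)))])[:600,:,::-1])
E
```

```text
top seated 49 mean [ 0.4341 -0.2034] ext [0.02 0.02] z 0.0716
top loose 49 mean [ 0.4377 -0.2476] ext [0.017 0.019] z 0.0715
top red 267 mean [ 0.4434 -0.305 ] ext [0.046 0.046] z 0.0688
top blue 255 mean [ 0.4262 -0.1455] ext [0.044 0.047] z 0.0688
top white 402 mean [ 0.53   -0.0329] ext [0.059 0.056] z 0.0782
top stray 49 mean [0.4397 0.1224] ext [0.017 0.02 ] z 0.0697
side seated 29 mean [ 0.4326 -0.1939] ext [0.02 0.02] z 0.0715
side loose 28 mean [ 0.4359 -0.2394] ext [0.018 0.028] z 0.0711
side red 108 mean [ 0.4416 -0.2964] ext [0.046 0.053] z 0.0679
side blue 155 mean [ 0.4251 -0.1369] ext [0.046 0.054] z 0.0682
side white 289 mean [ 0.5281 -0.0246] ext [0.058 0.065] z 0.0781
side stray 63 mean [0.4386 0.1312] ext [0.019 0.026] z 0.0701
[ 0.42551449 -0.42647909  0.17976063] 0.027969779875953893 24.05
```

View pics/end.png

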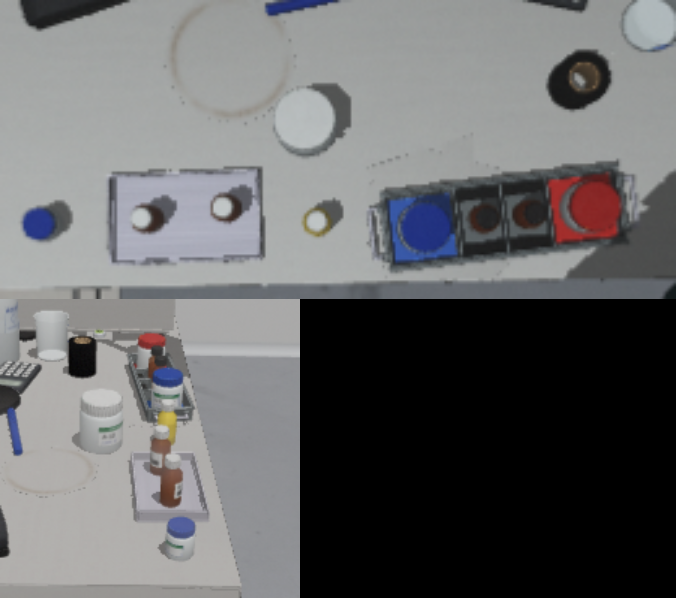

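Everything stands upright in its place: blue (427,225), vials (485,215) and (530,210), red (595,203), stray in the tray (145,217), white jar not moved (305,120). Handing in.

```bash
python3 -c "
from bench import sign_off
print(sign_off())"
```

```text
the job is handed in; nothing more can be done
None
```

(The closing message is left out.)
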